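Put the glue stick away in its airtight jar and screw the lid on

ROBOT

A 7-joint arm with a two-finger parallel gripper is mounted at the origin on a cart in front of the work surface, level with it; the furniture and walls round the work are solid. World frame = base frame: x ahead of the robot, y to its left, z up, the work surface at z = 0. Lengths are in m, angles in rad, forces in N, time in s.
With the tool pointing down it reaches from about 0.4 to 0.85 m from the base axis. Payload 4.5 kg.
Tool frame: the origin (TCP) lies midway between the tips of the shut fingers; the grasp point (between the pads) lies 19 mm behind it; z points along the fingers, y is the line along which they close (so a half turn about z gives the same grasp; the last joint's range is limited). The gripper opens to 88 mm and grips with 3 to 60 N. Pads are 18 mm wide; open, the fingers measure 123 mm over their backs; the gripper's body (75 mm by 187 mm) begins 45 mm behind the grasp point.
Start: joints at [-1.216, 0.689, -0.195, 1.565, 0.157, 0.902, -0.215], TCP at [0.197, 0.593, 0.239] pointing down, gripper open.
Joint ranges: [-3.01, 3.01], [-0.46, 2.08], [-1.47, 1.51], [0.13, 2.56], [-1, 4.14], [0.04, 2.09], [-2.66, 2.66]. Speed limits (rad/s): [2.57, 2.57, 3.14, 3.14, 3.14, 3.14, 3.14].

INTERFACE

Orientations are given as a unit quaternion [x, y, z, w].
In Python, from plant import get_state, viewer, workorder gives the robot as it stands. The module is installed in compiled form; this text tells all that it offers.
- The arm moves only by the tool step_arm, never from a script. Its argument "motion" is a list of rows, each an object of numbers: "wx", "wy", "wz": the turn, a rotation vector about the tool's x, y, z each as a share of 180 degrees, from -1 to 1; "dx", "dy", "dz": the shift along the tool's x, y, z each as a share of 8 cm, from -1 to 1; "claw": the finger opening in mm, from 0 to 88.1. A call has 1 to 8 rows; each row is the pose to reach, as a shift and turn from the pose commanded when the call began, along the tool's axes at that moment, turning the shorter way round; what a row does not reach only later rows make up. A row lasts 1/10 s, in which the tool goes at most 50 mm and 8.59 degrees, less where a joint would pass 70% of its speed; a pose out of reach is approached as far as the arm can. A call with a number of a shift or a turn outside -1 to 1 is refused whole. A call with a gripper value outside its range is refused whole. The fingers move at their own pace and stop on an object; "force" is the grip in N (left out, the last holds). Time passes only in rows, so rows that repeat a pose let the fingers close. It gives the time, the measured TCP pose, the force, the opening and the grip force at its end, in the units of the state.
- get_state(): the state, without advancing time (a new reading comes with each control period).
- viewer.snapshot(name): name is "scene" or "top" or "wrist"; returns (picture, depth): 480x640x3 uint8, red, green, blue; 480x640 float32, m along the optical axis (not along the pixel's ray), 0 where there is no reading.
- viewer.calibration(name): a dict with "vfov" (degrees; the focal length in pixels is half the picture's height over the tangent of half this angle, whatever the lens; pixels are square), "cx", "cy" (the principal point, pixels), "extrinsics" (4x4, takes a point from camera to world coordinates). Camera axes: x right, y down, z forward; pixel columns grow to the right and rows downward; lengths in m; the calibration is good to about 2 mm. A picture is of the moment at which its call begins: read the wrist's pose just before it. calibration takes no time and is no camera call; for the wrist camera it gives the pose at the moment of the call.
- workorder.finish_job(): hands the job in; it is judged then, once.
The state is a dict: "clock": time; "q": joint angles; "qd": joint speeds; "joint_torque": joint torques, N m; "tool_pos": TCP position; "eef_rot": TCP orientation; "contact_force": force on the tool from outside, world axes, zero at the start; "moment": the same for the moment, N m; "opening": opening from 0.0 (shut) to 1.0 (fully open); "finger_force": force on a finger pad.
Only numpy, scipy, OpenCV 4.12 (cv2) and the standard library are available. Lean on these libraries where they do the work, as an engineer would, in place of code of your own. Each camera call takes 0.05 s, during which the arm holds its last target. There are 200 camera calls.

TASK

Put the glue stick away in the open glass jar so that it does not dry out, then close the jar: set the screw lid level on the neck, turn it back (anticlockwise) until it drops into the thread, and screw it down clockwise until it is tight. Leave the other things on the desk where they are.

Things in the scene. Friction and masses are not known exactly. Their poses are not given: they have to be found in the camera images.
- jar: Open square glass jar clamped in a dark steel base (96 mm square, corner brackets to 39 mm) screwed to the desk: it neither slides nor turns. Origin: centre of the base on the desk top; z up, x and y square to the sides. Body 70 mm square, shoulder at z = 96 mm, above it a round threaded neck. Inner floor at z = 15 mm.
- jar_rim (a point): Centre of the jar's open mouth at rim height, 118 mm above the desk. Mouth 40 mm wide; neck 48 mm in diameter, 56 mm over its threads, the top 4 mm tapered to guide the lid on. The lid has about 1 mm of side play on the neck.
- jar_threads (a point): On the jar's axis, 4 mm under the rim: the level top of four like thread starts, 90 degrees apart. A stop rib on each blocks a lid that is set on and turned clockwise, 10 mm too high. Turned back (anticlockwise from above, at most 75 degrees) under a light push (5 N) it drops 5 to 6 mm into the starts; up to 17 degrees further back it stops.
- lid: White plastic screw lid lying open side down: ribbed skirt 63 mm in diameter, 21 mm high, about 60 g. Origin: centre of the skirt's lower edge, z up. Four lugs inside, on its +x, +y, -x and -y sides. Origin's height in the jar's frame: 111 to 112.5 mm set on the thread starts, 104 to 106 mm dropped into them, 101 mm screwed home.
- lid_top (a point): Centre of the lid's flat top. Dropped into the starts, the lid screws down clockwise (from above), sinking 4.5 mm per radian, and clamps after 62 to 80 degrees; a hard stop follows some 5 degrees later. It does not slip back by itself. Tight, its x axis lies along the jar's x or y axis, either way.
- glue_stick: Glue stick standing upright, 24 mm in diameter, 88 mm tall, about 30 g. Origin: centre of its foot, z along it. It fits loosely through the jar's mouth and wholly inside the jar, standing or leaning.
- stapler: Black stapler lying on the desk, 38 x 165 x 50 mm, origin at the centre of its underside. Bystander: leave it.
- desk_calculator: Pocket calculator lying flat, 115 x 68 x 16 mm, origin at the centre of its underside. Bystander: leave it.
- sticky_pad: Pad of sticky notes, 62 x 62 x 16 mm, origin at the centre of its underside. Bystander: leave it.
- pen_black: Black pen lying on the desk, 10 x 140 x 12 mm, origin at the centre of its underside. Bystander: leave it.
There are look-alikes about, which are no part of the job. Several things look just like the lid: the one meant starts farthest to the robot's left.

How it is judged:
By the outcome, as a careful person would: the job done as asked, in the order asked, and still so for the second after the job is handed in, with the robot touching nothing.
It also fails if it takes over 72 s, if anything falls off the work surface, if the arm or the gripper's body presses on something with over 40 N, if the wrist force passes 120 N, or if a joint passes its speed limit or range.

## Working session

There is one attempt and no reset: what is moved stays moved. The work goes in short steps, Python scripts to look and compute and a tool call to move; the robot and the scene stay as the last step left them, time stands still between calls to the robot, and variables do not carry over. Pictures are saved under pics/ and viewed, at most 10 in all, crops included, and the job is handed in when it is done.

Besides the shell and the picture viewer there is one more tool, called after "Emit:" by a JSON object that holds its "op" and its "data". step_arm: Moves the arm, as the interface text tells. Shift numbers are shares of 8 cm and turn numbers shares of 180 degrees, none past 1 either way. Its arguments: {"type":"object","properties":{"motion":{"type":"array","items":{"type":"object","properties":{"wx":{"type":"number","minimum":-1,"maximum":1},"wy":{"type":"number","minimum":-1,"maximum":1},"wz":{"type":"number","minimum":-1,"maximum":1},"dx":{"type":"number","minimum":-1,"maximum":1},"dy":{"type":"number","minimum":-1,"maximum":1},"dz":{"type":"number","minimum":-1,"maximum":1},"claw":{"type":"number"}}}},"force":{"type":"number"}},"required":["motion"]}

```bash
mkdir -p pics; cat > h.py <<'E'
import numpy as np, cv2
from plant import get_state, viewer, workorder
from scipy.spatial.transform import Rotation as R
def snap(n,save=None):
    c=viewer.calibration(n); im,d=viewer.snapshot(n)
    np.savez(f'{n}.npz',im=im,d=d,E=c['extrinsics'],f=240/np.tan(np.radians(c['vfov']/2)),cx=c['cx'],cy=c['cy'])
    if save: cv2.imwrite(f'pics/{save}.png',im[...,::-1])
def cloud(n):
    z=np.load(f'{n}.npz'); d=z['d']; v,u=np.mgrid[:480,:640]
    P=np.stack([(u-z['cx'])/z['f']*d,(v-z['cy'])/z['f']*d,d],-1)
    W=P@z['E'][:3,:3].T+z['E'][:3,3]; W[d==0]=np.nan
    return W,z['im']
def tool():
    s=get_state(); return np.array(s['tool_pos']),R.from_quat(s['eef_rot']),s
E
python3 - <<'E'
from h import *
snap('scene','scene0');snap('top','top0')
p,r,s=tool();print(s['clock'],p,r.as_matrix().round(3),s['opening'],s['contact_force'])
for n in('scene','top'):
    c=viewer.calibration(n);print(n,c['vfov'],np.round(c['extrinsics'],3).tolist())
E
```

```text
0.1 [0.1969617  0.59256359 0.23801035] [[-0.949  0.315 -0.   ]
 [ 0.315  0.949 -0.002]
 [-0.    -0.002 -1.   ]] 1.0037827853748675 [ 1.21252767  0.71240402 -0.08352544]
scene 53.219748107038775 [[0.547, -0.595, 0.589, -0.09], [-0.837, -0.382, 0.392, -0.375], [-0.008, -0.707, -0.707, 0.835], [0.0, 0.0, 0.0, 1.0]]
top 54.73019398196253 [[0.004, -0.984, 0.18, 0.311], [-1.0, -0.006, -0.007, 0.047], [0.008, -0.18, -0.984, 1.301], [0.0, 0.0, 0.0, 1.0]]
```

View pics/scene0.png

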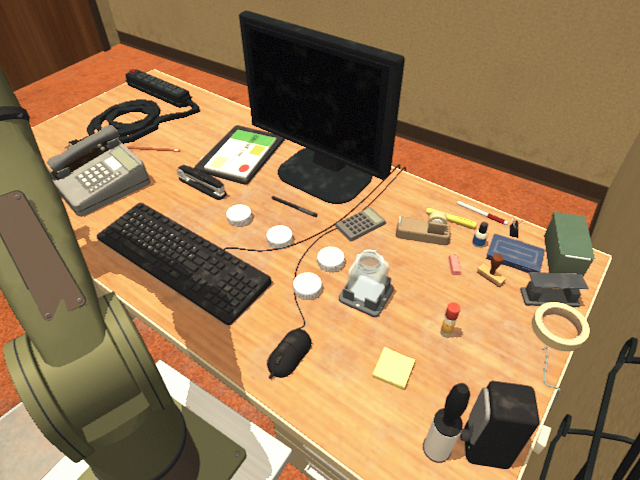

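View pics/top0.png

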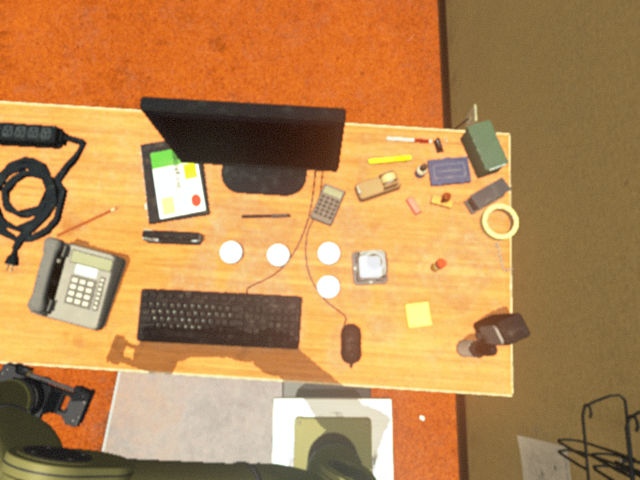

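Lid candidates in the top view are (231,252), (278,255), (328,253) and (328,287). The farthest left is (231,252), which is (239,215) in the scene view. The glue stick is at top (440,265), scene (450,320); the blue and white bottle at top (422,171) could be mistaken for it. The jar is at top (371,266).

```bash
python3 - <<'E'
from h import *
def rep(W,c,rad,zlo,zhi,name):
    m=(np.hypot(W[...,0]-c[0],W[...,1]-c[1])<rad)&(W[...,2]>zlo)&(W[...,2]<zhi)
    q=W[m]
    if len(q)<4: print(name,'few',len(q));return
    (cx,cy),rr=cv2.minEnclosingCircle(q[:,:2].astype(np.float32))
    print(name,len(q),'mean',q.mean(0).round(4),'circ',round(cx,4),round(cy,4),round(rr,4),'zmax',q[:,2].max().round(4), 'box',cv2.minAreaRect(q[:,:2].astype(np.float32)))
T,ti=cloud('top');S,si=cloud('scene')
for u,v in[(231,252),(278,255),(328,253),(328,287),(440,265),(371,266),(418,315),(327,204),(265,216),(172,238)]: print((u,v),T[v,u].round(4))
for u,v in[(239,215),(452,308),(450,330),(370,260)]: print('S',(u,v),S[v,u].round(4))
l=T[252,231];g=T[264,440];j=T[268,372]
for W,n in((T,'T'),(S,'S')):
    rep(W,l,.05,.016,.03,n+'lid'); rep(W,S[308,452],.035,.075,.1,n+'glue')
    rep(W,S[330,450],.035,.02,.1,n+'glueall')
    rep(W,j,.08,.105,.13,n+'rim');rep(W,j,.09,.02,.045,n+'base');rep(W,j,.08,.085,.1,n+'shoulder')
a=cv2.resize(ti[225:320,200:460][...,::-1],None,fx=3,fy=3,interpolation=2)
b=cv2.resize(si[180:350,200:470][...,::-1],(780,491),interpolation=2)
cv2.imwrite('pics/c1.png',np.vstack([a,np.zeros((10,780,3),np.uint8)]));cv2.imwrite('pics/c2.png',b)
E
```

```text
(231, 252) [0.5469 0.2851 0.0157]
(278, 255) [0.538  0.1522 0.0219]
(328, 253) [0.5448 0.0122 0.0203]
(328, 287) [0.4492 0.0121 0.0188]
(440, 265) [ 0.5019 -0.2833  0.0872]
(371, 266) [ 0.5098 -0.1091  0.0122]
(418, 315) [ 0.3737 -0.2372  0.0104]
(327, 204) [0.6891 0.015  0.0144]
(265, 216) [0.6545 0.1932 0.0063]
(172, 238) [0.5816 0.4466 0.0367]
S (239, 215) [0.5387 0.2762 0.0251]
S (452, 308) [ 0.5063 -0.2862  0.0888]
S (450, 330) [ 0.5041 -0.2957  0.0253]
S (370, 260) [ 0.5406 -0.0908  0.076 ]
Tlid 352 mean [0.5475 0.2855 0.0202] circ 0.5474 0.2862 0.0321 zmax 0.0279 box ((0.5477258563041687, 0.2858160734176636), (0.060636769980192184, 0.059376899152994156), 4.318684101104736)
Tglue 76 mean [ 0.5086 -0.287   0.0858] circ 0.5093 -0.2874 0.0121 zmax 0.0913 box ((0.5090469121932983, -0.28753799200057983), (0.02322203293442726, 0.023142505437135696), 34.19335174560547)
Tglueall 123 mean [ 0.5072 -0.2843  0.0716] circ 0.5091 -0.2873 0.0122 zmax 0.0913 box ((0.5092769861221313, -0.2874695658683777), (0.023564469069242477, 0.022898735478520393), 26.72308349609375)
Trim 192 mean [ 0.5075 
[... 996 characters left out ...]
36 zmax 0.0931 box ((0.5087032318115234, -0.2886946201324463), (0.023698022589087486, 0.0242362841963768), 68.1468734741211)
Srim 379 mean [ 0.5053 -0.1064  0.1146] circ 0.5086 -0.1052 0.0289 zmax 0.1232 box ((0.5079052448272705, -0.10437589883804321), (0.05590294674038887, 0.05432417616248131), 27.70215606689453)
Sbase 447 mean [ 0.4843 -0.112   0.0337] circ 0.4992 -0.0795 0.0795 zmax 0.0449 box ((0.4792594313621521, -0.09269148111343384), (0.06933234632015228, 0.15797832608222961), 33.432613372802734)
Sshoulder 458 mean [ 0.4923 -0.1135  0.0941] circ 0.5065 -0.1064 0.043 zmax 0.1 box ((0.5067663192749023, -0.10512303560972214), (0.0686761885881424, 0.06917800009250641), 4.1740031242370605)
```

View pics/c2.png

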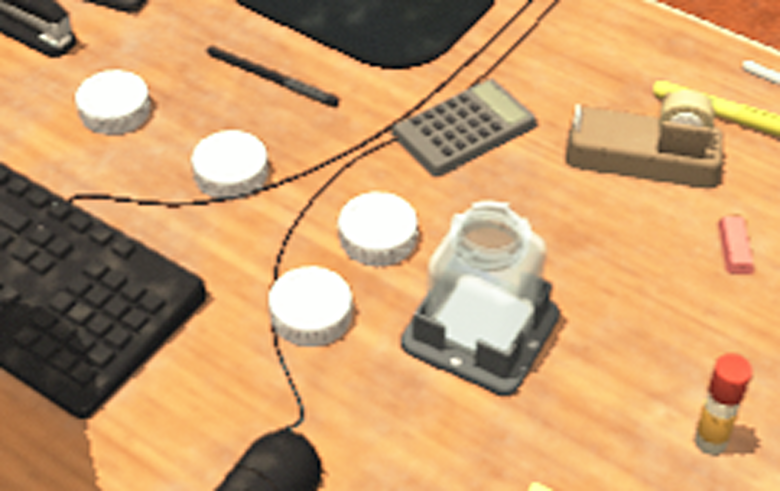

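The crop shows four look-alike white lids. The one farthest left, at crop (113,100), is my choice, at world ≈ (0.5475, 0.2855). The jar is at crop (487,290), and the glue stick with the red cap is at crop (724,400), world ≈ (0.509, -0.2875). Starting the move.

Emit:
{"op": "step_arm", "data": {"motion": [{"dx": -0.5, "dy": -0.5, "wz": 0.08, "claw": 88}, {"dx": -1, "dy": -1, "wz": 0.12}, {"dx": -1, "dy": -1, "wz": 0.2}, {"dx": -1, "dy": -1, "wz": 0.2}, {"dx": -1, "dy": -1, "wz": 0.2}]}}

```text
$.motion[0]: bad value
```

Emit:
{"op": "step_arm", "data": {"motion": [{"dx": -0.5, "dy": 0.15, "wz": 0.08}, {"dx": -1, "dy": 0.3, "wz": 0.12}, {"dx": -1, "dy": 0.3, "wz": 0.198}, {"dx": -1, "dy": 0.3, "wz": 0.198}, {"dx": -1, "dy": 0.3, "wz": 0.198}]}}

```text
$.motion[0]: bad value
```

Emit:
{"op": "step_arm", "data": {"motion": [{"dx": -0.5, "dy": 0.5}, {"dx": -1, "dy": 1}, {"dx": -1, "dy": 1}]}}

```text
$.motion[0]: bad value
```

Emit:
{"op": "step_arm", "data": {"motion": [{"wx": 0, "wy": 0, "wz": 0.2, "dx": -1, "dy": -1, "dz": 0, "claw": 88}, {"wx": 0, "wy": 0, "wz": 0.2, "dx": -1, "dy": -1, "dz": 0, "claw": 88}, {"wx": 0, "wy": 0, "wz": 0.2, "dx": -1, "dy": -1, "dz": 0, "claw": 88}, {"wx": 0, "wy": 0, "wz": 0.2, "dx": -1, "dy": -1, "dz": 0, "claw": 88}, {"wx": 0, "wy": 0, "wz": 0.2, "dx": -1, "dy": -1, "dz": 0, "claw": 88}]}}

```text
clock: 0.6
tool_pos: [0.248, 0.4914, 0.2387]
eef_rot: [0.458, 0.889, -0.0, 0.0]
contact_force: [-0.3, -0.1, -0.2]
opening: 0.997
finger_force: 0.0
```

Emit:
{"op": "step_arm", "data": {"motion": [{"wx": 0, "wy": 0, "wz": 0.198, "dx": -1, "dy": 0.3, "dz": 0, "claw": 88}, {"wx": 0, "wy": 0, "wz": 0.198, "dx": -1, "dy": 0.3, "dz": 0, "claw": 88}, {"wx": 0, "wy": 0, "wz": 0.198, "dx": -1, "dy": 0.3, "dz": 0, "claw": 88}, {"wx": 0, "wy": 0, "wz": 0.198, "dx": -1, "dy": 0.3, "dz": 0, "claw": 88}, {"wx": 0, "wy": 0, "wz": 0.198, "dx": -1, "dy": 0.3, "dz": 0, "claw": 88}]}}

```text
clock: 1.1
tool_pos: [0.3135, 0.4413, 0.2384]
eef_rot: [0.707, 0.708, -0.0, 0.0]
contact_force: [-0.4, 0.3, -0.1]
opening: 0.998
finger_force: 0.0
```

Emit:
{"op": "step_arm", "data": {"motion": [{"wx": 0, "wy": 0, "wz": 0, "dx": -1, "dy": 1, "dz": 0, "claw": 88}, {"wx": 0, "wy": 0, "wz": 0, "dx": -1, "dy": 1, "dz": 0, "claw": 88}, {"wx": 0, "wy": 0, "wz": 0, "dx": -1, "dy": 1, "dz": 0, "claw": 88}]}}

```text
clock: 1.4
tool_pos: [0.3979, 0.3562, 0.2388]
eef_rot: [0.708, 0.706, -0.0, 0.002]
contact_force: [0.6, -0.4, 0.2]
opening: 0.995
finger_force: 0.0
```

Emit:
{"op": "step_arm", "data": {"motion": [{"wx": 0, "wy": 0, "wz": 0, "dx": -1, "dy": 1, "dz": 0, "claw": 88}, {"wx": 0, "wy": 0, "wz": 0, "dx": -1, "dy": 1, "dz": 0, "claw": 88}, {"wx": 0, "wy": 0, "wz": 0, "dx": -1, "dy": 1, "dz": 0, "claw": 88}]}}

```text
clock: 1.7
tool_pos: [0.4779, 0.2759, 0.2388]
eef_rot: [0.708, 0.706, 0.0, 0.002]
contact_force: [0.1, -1.2, 0.6]
opening: 1.001
finger_force: 0.0
```

Emit:
{"op": "step_arm", "data": {"motion": [{"wx": 0, "wy": 0, "wz": 0, "dx": -1, "dy": 0.44, "dz": 0, "claw": 88}, {"wx": 0, "wy": 0, "wz": 0, "dx": -1, "dy": 0.44, "dz": 0, "claw": 88}]}}

```text
clock: 1.9
tool_pos: [0.5095, 0.2, 0.2385]
eef_rot: [0.705, 0.709, -0.0, -0.0]
contact_force: [0.8, -0.1, -0.7]
opening: 1.0
finger_force: 0.0
```

Emit:
{"op": "step_arm", "data": {"motion": [{"wx": 0, "wy": 0, "wz": 0, "dx": -1, "dy": 0, "dz": 0, "claw": 88}, {"wx": 0, "wy": 0, "wz": 0, "dx": -1, "dy": 0, "dz": 0, "claw": 88}]}}

```text
clock: 2.1
tool_pos: [0.5088, 0.1179, 0.2385]
eef_rot: [0.707, 0.708, -0.001, 0.0]
contact_force: [0.8, 0.1, -0.3]
opening: 0.993
finger_force: 0.0
```

Emit:
{"op": "step_arm", "data": {"motion": [{"wx": 0, "wy": 0, "wz": 0, "dx": -1, "dy": 0, "dz": 0, "claw": 88}, {"wx": 0, "wy": 0, "wz": 0, "dx": -1, "dy": 0, "dz": 0, "claw": 88}]}}

```text
clock: 2.3
tool_pos: [0.5085, 0.0383, 0.2386]
eef_rot: [0.706, 0.708, -0.001, 0.0]
contact_force: [0.3, 0.6, 0.4]
opening: 1.0
finger_force: 0.0
```

Emit:
{"op": "step_arm", "data": {"motion": [{"wx": 0, "wy": 0, "wz": 0, "dx": -1, "dy": 0, "dz": 0, "claw": 88}, {"wx": 0, "wy": 0, "wz": 0, "dx": -1, "dy": 0, "dz": 0, "claw": 88}]}}

```text
clock: 2.5
tool_pos: [0.5086, -0.0417, 0.2387]
eef_rot: [0.706, 0.708, -0.0, 0.0]
contact_force: [-0.5, -0.4, 0.5]
opening: 0.999
finger_force: 0.0
```

Emit:
{"op": "step_arm", "data": {"motion": [{"wx": 0, "wy": 0, "wz": 0, "dx": -1, "dy": 0, "dz": 0, "claw": 88}, {"wx": 0, "wy": 0, "wz": 0, "dx": -1, "dy": 0, "dz": 0, "claw": 88}]}}

```text
clock: 2.7
tool_pos: [0.5087, -0.1218, 0.2387]
eef_rot: [0.706, 0.708, -0.0, 0.0]
contact_force: [0.5, -0.1, -0.5]
opening: 0.999
finger_force: 0.0
```

```bash
python3 - <<'E'
from h import *
snap('wrist','w1')
W,im=cloud('wrist')
print(tool()[0], np.load('wrist.npz')['E'].round(3).tolist())
m=(np.hypot(W[...,0]-.508,W[...,1]+.104)<.06)&(W[...,2]>.105)&(W[...,2]<.13)
q=W[m]; print(m.sum(), cv2.minEnclosingCircle(q[:,:2].astype(np.float32)), cv2.minAreaRect(q[:,:2].astype(np.float32)),np.percentile(q[:,2],[5,50,95]))
E
```

```text
[ 0.50835928 -0.1272728   0.23883001] [[1.0, 0.001, -0.0, 0.51], [0.001, -0.948, -0.317, -0.039], [-0.001, 0.317, -0.948, 0.384], [0.0, 0.0, 0.0, 1.0]]
2024 ((0.5086311101913452, -0.10429810732603073), 0.028125442564487457) ((0.5087754130363464, -0.10400757193565369), (0.055135972797870636, 0.055346209555864334), 20.793546676635742) [0.10702875 0.11404801 0.11763063]
```

View pics/w1.png

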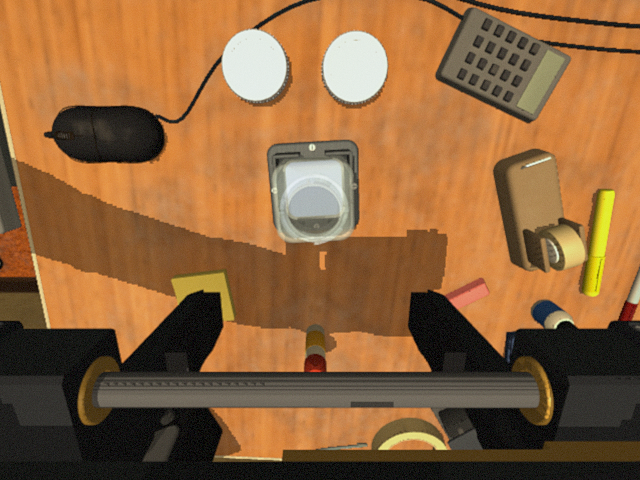

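Emit:
{"op": "step_arm", "data": {"motion": [{"wx": 0, "wy": 0, "wz": 0, "dx": -1, "dy": 0, "dz": 0, "claw": 88}, {"wx": 0, "wy": 0, "wz": 0, "dx": -1, "dy": 0, "dz": 0, "claw": 88}]}}

```text
clock: 2.95
tool_pos: [0.5091, -0.2007, 0.2387]
eef_rot: [0.706, 0.708, -0.0, 0.0]
contact_force: [-0.5, -0.4, 0.4]
opening: 0.994
finger_force: 0.0
```

Emit:
{"op": "step_arm", "data": {"motion": [{"wx": 0, "wy": 0, "wz": 0, "dx": -1, "dy": 0, "dz": 0, "claw": 60}, {"wx": 0, "wy": 0, "wz": 0, "dx": -1, "dy": 0, "dz": 0, "claw": 60}]}}

```text
clock: 3.15
tool_pos: [0.5089, -0.2817, 0.2386]
eef_rot: [0.706, 0.708, -0.0, 0.001]
contact_force: [1.2, -1.0, 0.6]
opening: 0.837
finger_force: 0.0
```

Emit:
{"op": "step_arm", "data": {"motion": [{"wx": 0, "wy": 0, "wz": 0, "dx": -0.075, "dy": 0, "dz": 0.9, "claw": 60}, {"wx": 0, "wy": 0, "wz": 0, "dx": -0.075, "dy": 0, "dz": 0.9, "claw": 60}, {"wx": 0, "wy": 0, "wz": 0, "dx": -0.075, "dy": 0, "dz": 0.9, "claw": 60}]}}

```text
clock: 3.45
tool_pos: [0.5073, -0.2829, 0.1634]
eef_rot: [0.706, 0.708, -0.001, -0.004]
contact_force: [0.1, 0.3, 0.3]
opening: 0.684
finger_force: 0.0
```

The picture shows the jar rim at (316,200), the glue stick at (316,350) centred between the open fingers, and two decoy lids at the top.

Emit:
{"op": "step_arm", "data": {"motion": [{"wx": 0, "wy": 0, "wz": 0, "dx": 0, "dy": 0, "dz": 0.7, "claw": 60}, {"wx": 0, "wy": 0, "wz": 0, "dx": 0, "dy": 0, "dz": 0.7, "claw": 60}, {"wx": 0, "wy": 0, "wz": 0, "dx": 0, "dy": 0, "dz": 0.7, "claw": 60}]}}

```text
clock: 3.75
tool_pos: [0.5089, -0.2839, 0.1108]
eef_rot: [0.706, 0.708, 0.0, -0.001]
contact_force: [0.1, 0.6, -0.0]
opening: 0.68
finger_force: 0.0
```

```bash
python3 - <<'E'
from h import *
p,r,s=tool();print(p,r.as_euler('xyz',True),s['q'])
snap('wrist','w2');W,im=cloud('wrist');snap('scene')
for n in('wrist','scene'):
    W,im=cloud(n)
    for lo,hi in((.03,.06),(.07,.095)):
        m=(np.hypot(W[...,0]-.509,W[...,1]+.2875)<.022)&(W[...,2]>lo)&(W[...,2]<hi)
        q=W[m]; print(n,lo,m.sum(), q.mean(0).round(4) if len(q) else '', cv2.minEnclosingCircle(q[:,:2].astype(np.float32)) if len(q) else '')
print(tool()[0])
E
```

```text
[ 0.50891021 -0.28390614  0.1108118 ] [-1.79917390e+02 -8.38868406e-02  9.01156461e+01] [ 0.41794413  0.81143446  0.02120758  1.80523196 -0.03200895  0.52718574
  0.46226095]
wrist 0.03 520 [ 0.51   -0.2789  0.0451] ((0.5098867416381836, -0.28722476959228516), 0.011747579090297222)
wrist 0.07 1894 [ 0.5098 -0.2853  0.0852] ((0.5096866488456726, -0.287942498922348), 0.012613079510629177)
scene 0.03 116 [ 0.5018 -0.2895  0.0451] ((0.5088408589363098, -0.28882449865341187), 0.011875526048243046)
scene 0.07 38 [ 0.5005 -0.2908  0.0754] ((0.5039271116256714, -0.2892652451992035), 0.010550988838076591)
[ 0.51022033 -0.28520054  0.11272304]
```

Emit:
{"op": "step_arm", "data": {"motion": [{"wx": 0, "wy": 0, "wz": 0, "dx": -0.035, "dy": 0, "dz": 0.3, "claw": 60}, {"wx": 0, "wy": 0, "wz": 0, "dx": -0.035, "dy": 0, "dz": 0.59, "claw": 60}, {"wx": 0, "wy": 0, "wz": 0, "dx": -0.035, "dy": 0, "dz": 0.59, "claw": 60}, {"wx": 0, "wy": 0, "wz": 0, "dx": -0.035, "dy": 0, "dz": 0.59, "claw": 20}, {"wx": 0, "wy": 0, "wz": 0, "dx": -0.035, "dy": 0, "dz": 0.59, "claw": 15}, {"wx": 0, "wy": 0, "wz": 0, "dx": -0.035, "dy": 0, "dz": 0.59, "claw": 15}, {"wx": 0, "wy": 0, "wz": 0, "dx": -0.035, "dy": 0, "dz": 0.59, "claw": 15}, {"wx": 0, "wy": 0, "wz": 0, "dx": -0.035, "dy": 0, "dz": 0.59, "claw": 15}], "force": 15}}

```text
clock: 4.65
tool_pos: [0.5091, -0.288, 0.064]
eef_rot: [0.707, 0.707, 0.0, 0.0]
contact_force: [0.1, -0.2, 3.1]
opening: 0.268
finger_force: 15.0
```

Emit:
{"op": "step_arm", "data": {"motion": [{"wx": 0, "wy": 0, "wz": 0, "dx": 0, "dy": 0, "dz": 0, "claw": 15}, {"wx": 0, "wy": 0, "wz": 0, "dx": 0, "dy": 0, "dz": 0, "claw": 15}, {"wx": 0, "wy": 0, "wz": 0, "dx": 0, "dy": 0, "dz": 0, "claw": 15}]}}

```text
clock: 4.95
tool_pos: [0.5091, -0.2881, 0.064]
eef_rot: [0.707, 0.707, 0.0, 0.0]
contact_force: [-0.2, 0.1, 6.2]
opening: 0.271
finger_force: 15.0
```

Emit:
{"op": "step_arm", "data": {"motion": [{"wx": 0, "wy": 0, "wz": 0, "dx": 0, "dy": 0, "dz": -0.4, "claw": 15}, {"wx": 0, "wy": 0, "wz": 0, "dx": 0, "dy": 0, "dz": -1, "claw": 15}, {"wx": 0, "wy": 0, "wz": 0, "dx": 0, "dy": 0, "dz": -1, "claw": 15}]}}

```text
clock: 5.25
tool_pos: [0.512, -0.2898, 0.1484]
eef_rot: [0.707, 0.707, 0.002, 0.005]
contact_force: [1.6, -1.0, 0.6]
opening: 0.267
finger_force: 15.0
```

Emit:
{"op": "step_arm", "data": {"motion": [{"wx": 0, "wy": 0, "wz": 0, "dx": 0, "dy": 0, "dz": -0.4, "claw": 15}, {"wx": 0, "wy": 0, "wz": 0, "dx": 0, "dy": 0, "dz": -0.8, "claw": 15}, {"wx": 0, "wy": 0, "wz": 0, "dx": 0.3, "dy": 0, "dz": -0.8, "claw": 15}]}}

```text
clock: 5.55
tool_pos: [0.5104, -0.2688, 0.211]
eef_rot: [0.709, 0.705, 0.0, 0.005]
contact_force: [0.3, 0.0, -0.9]
opening: 0.271
finger_force: 15.0
```

Emit:
{"op": "step_arm", "data": {"motion": [{"wx": 0, "wy": 0, "wz": 0, "dx": 0.5, "dy": 0, "dz": 0, "claw": 15}, {"wx": 0, "wy": 0, "wz": 0, "dx": 1, "dy": 0, "dz": 0, "claw": 15}]}}

```text
clock: 5.75
tool_pos: [0.5085, -0.1833, 0.2072]
eef_rot: [0.708, 0.706, 0.0, -0.0]
contact_force: [1.1, 1.2, -0.3]
opening: 0.273
finger_force: 15.0
```

Emit:
{"op": "step_arm", "data": {"motion": [{"wx": 0, "wy": 0, "wz": 0, "dx": 0.5, "dy": 0, "dz": 0, "claw": 15}, {"wx": 0, "wy": 0, "wz": 0, "dx": 1, "dy": 0, "dz": 0, "claw": 15}, {"wx": 0, "wy": 0, "wz": 0, "dx": 1, "dy": 0, "dz": 0, "claw": 15}, {"wx": 0, "wy": 0, "wz": 0, "dx": 1, "dy": 0, "dz": 0, "claw": 15}]}}

```text
clock: 6.15
tool_pos: [0.5087, -0.1029, 0.2071]
eef_rot: [0.706, 0.708, -0.0, -0.0]
contact_force: [0.6, -0.2, -0.3]
opening: 0.271
finger_force: 15.0
```

```bash
python3 - <<'E'
from h import *
snap('wrist','w3');p,r,s=tool();print(p,s['opening'],s['contact_force'])
W,im=cloud('wrist')
for lo,hi in((.135,.15),(.16,.19)):
    m=(np.hypot(W[...,0]-.509,W[...,1]-p[1])<.03)&(W[...,2]>lo)&(W[...,2]<hi);q=W[m]
    print(lo,m.sum(),q.mean(0) if len(q) else '',cv2.minEnclosingCircle(q[:,:2].astype(np.float32)) if len(q) else '')
E
```

```text
[ 0.50866385 -0.10451576  0.20715675] 0.2660080919388466 [ 0.05099976 -0.80827044  0.71488007]
0.135 123 [ 0.50902982 -0.09396953  0.14658923] ((0.5091840028762817, -0.10041376948356628), 0.011234239675104618)
0.16 853 [ 0.50945215 -0.09374462  0.17656687] ((0.5095491409301758, -0.10183313488960266), 0.01180369034409523)
```

View pics/w3.png

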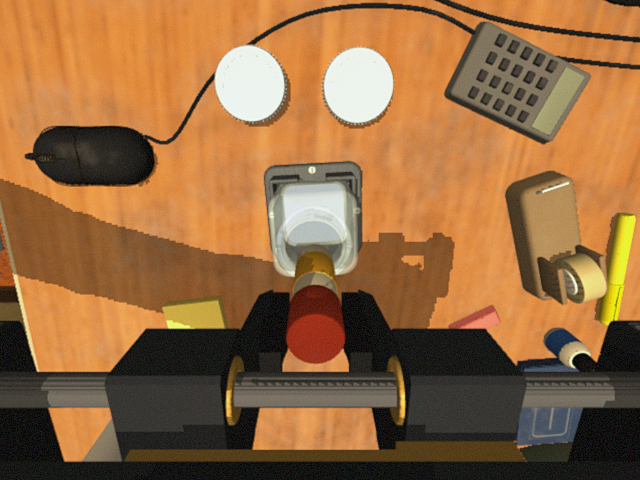

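The glue stick, at (316,300), is held upright over the jar mouth at (318,235). Lowering it.

Emit:
{"op": "step_arm", "data": {"motion": [{"wx": 0, "wy": 0, "wz": 0, "dx": -0.02, "dy": 0, "dz": 0.3, "claw": 15}, {"wx": 0, "wy": 0, "wz": 0, "dx": -0.02, "dy": 0, "dz": 0.6, "claw": 15}, {"wx": 0, "wy": 0, "wz": 0, "dx": -0.02, "dy": 0, "dz": 1, "claw": 15}, {"wx": 0, "wy": 0, "wz": 0, "dx": -0.02, "dy": 0, "dz": 1, "claw": 15}, {"wx": 0, "wy": 0, "wz": 0, "dx": -0.02, "dy": 0, "dz": 1, "claw": 15}]}}

```text
clock: 6.7
tool_pos: [0.5085, -0.107, 0.1275]
eef_rot: [0.708, 0.706, -0.001, -0.0]
contact_force: [0.1, 0.4, 0.4]
opening: 0.27
finger_force: 15.0
```

Emit:
{"op": "step_arm", "data": {"motion": [{"wx": 0, "wy": 0, "wz": 0, "dx": 0, "dy": 0, "dz": 0.04, "claw": 15}, {"wx": 0, "wy": 0, "wz": 0, "dx": 0, "dy": 0, "dz": 0.04, "claw": 15}, {"wx": 0, "wy": 0, "wz": 0, "dx": 0, "dy": 0, "dz": 0.04, "claw": 15}]}}

```text
clock: 7.0
tool_pos: [0.5094, -0.1057, 0.1252]
eef_rot: [0.707, 0.707, 0.001, 0.001]
contact_force: [0.0, 1.0, -0.5]
opening: 0.274
finger_force: 15.0
```

Emit:
{"op": "step_arm", "data": {"motion": [{"wx": 0, "wy": 0, "wz": 0, "dx": 0, "dy": 0, "dz": 0, "claw": 60}, {"wx": 0, "wy": 0, "wz": 0, "dx": 0, "dy": 0, "dz": 0, "claw": 60}, {"wx": 0, "wy": 0, "wz": 0, "dx": 0, "dy": 0, "dz": 0, "claw": 60}, {"wx": 0, "wy": 0, "wz": 0, "dx": 0, "dy": 0, "dz": 0, "claw": 60}, {"wx": 0, "wy": 0, "wz": 0, "dx": 0, "dy": 0, "dz": -0.4, "claw": 60}, {"wx": 0, "wy": 0, "wz": 0, "dx": 0, "dy": 0, "dz": -0.9, "claw": 88}, {"wx": 0, "wy": 0, "wz": 0, "dx": 0, "dy": 0, "dz": -0.9, "claw": 88}]}}

```text
clock: 7.7
tool_pos: [0.5118, -0.1062, 0.2003]
eef_rot: [0.707, 0.707, 0.003, 0.003]
contact_force: [1.3, 0.1, -0.4]
opening: 0.84
finger_force: 0.0
```

```bash
python3 - <<'E'
from h import *
snap('wrist','w4');snap('scene');snap('top');print(tool()[0])
im=np.load('wrist.npz')['im'];s=np.load('scene.npz')['im']
a=cv2.resize(im[150:330,230:410],(540,540),interpolation=2)
b=cv2.resize(s[200:420,300:560],None,fx=1,fy=1)
c=np.zeros((540,800,3),np.uint8);c[:,:540]=a;c[:220,540:800]=b
cv2.imwrite('pics/c4.png',c[...,::-1])
E
```

```text
[ 0.50855887 -0.10539271  0.19604412]
```

View pics/c4.png

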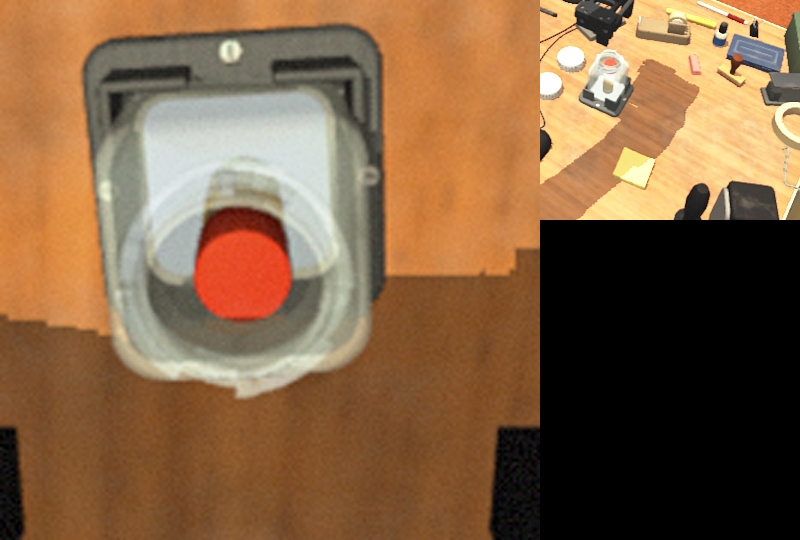

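The crop shows the red cap at (243,263), inside the mouth and standing in the jar. Going to the lid.

Emit:
{"op": "step_arm", "data": {"motion": [{"wx": 0, "wy": 0, "wz": 0, "dx": 0.5, "dy": 0.2, "dz": 0, "claw": 88}, {"wx": 0, "wy": 0, "wz": 0, "dx": 1, "dy": 0.49, "dz": 0, "claw": 88}]}}

```text
clock: 8.05
tool_pos: [0.5465, -0.0264, 0.195]
eef_rot: [0.709, 0.705, -0.002, -0.001]
contact_force: [0.7, 0.0, -0.4]
opening: 0.997
finger_force: 0.0
```

Emit:
{"op": "step_arm", "data": {"motion": [{"wx": 0, "wy": 0, "wz": 0, "dx": 1, "dy": 0, "dz": 0, "claw": 88}, {"wx": 0, "wy": 0, "wz": 0, "dx": 1, "dy": 0, "dz": 0, "claw": 88}]}}

```text
clock: 8.25
tool_pos: [0.5474, 0.0592, 0.1945]
eef_rot: [0.706, 0.709, -0.0, -0.002]
contact_force: [-0.1, -0.1, 0.1]
opening: 0.997
finger_force: 0.0
```

Emit:
{"op": "step_arm", "data": {"motion": [{"wx": 0, "wy": 0, "wz": 0, "dx": 1, "dy": 0, "dz": 0, "claw": 88}, {"wx": 0, "wy": 0, "wz": 0, "dx": 1, "dy": 0, "dz": 0, "claw": 88}]}}

```text
clock: 8.45
tool_pos: [0.5467, 0.1388, 0.1945]
eef_rot: [0.706, 0.708, -0.001, -0.002]
contact_force: [0.8, 0.6, 0.0]
opening: 1.001
finger_force: 0.0
```

Emit:
{"op": "step_arm", "data": {"motion": [{"wx": 0, "wy": 0, "wz": 0, "dx": 1, "dy": 0, "dz": 0, "claw": 88}, {"wx": 0, "wy": 0, "wz": 0, "dx": 1, "dy": 0, "dz": 0, "claw": 88}]}}

```text
clock: 8.65
tool_pos: [0.5465, 0.2188, 0.1945]
eef_rot: [0.706, 0.708, -0.001, -0.001]
contact_force: [-0.3, -0.0, 0.1]
opening: 0.996
finger_force: 0.0
```

Emit:
{"op": "step_arm", "data": {"motion": [{"wx": 0, "wy": 0, "wz": 0, "dx": 0.6, "dy": 0, "dz": 0, "claw": 88}, {"wx": 0, "wy": 0, "wz": 0, "dx": 0.88, "dy": 0, "dz": 0, "claw": 88}, {"wx": 0, "wy": 0, "wz": 0, "dx": 0.88, "dy": 0, "dz": 0.7, "claw": 88}, {"wx": 0, "wy": 0, "wz": 0, "dx": 0.88, "dy": 0, "dz": 0.7, "claw": 88}, {"wx": 0, "wy": 0, "wz": 0, "dx": 0.88, "dy": 0, "dz": 0.7, "claw": 88}]}}

```text
clock: 9.15
tool_pos: [0.5464, 0.2831, 0.138]
eef_rot: [0.708, 0.707, -0.003, -0.001]
contact_force: [0.3, -0.6, -0.4]
opening: 0.997
finger_force: 0.0
```

```bash
python3 - <<'E'
from h import *
snap('wrist','w5');p,r,s=tool();print(p,r.as_euler('xyz',True),s['q'])
W,im=cloud('wrist')
m=(np.hypot(W[...,0]-.5475,W[...,1]-.2855)<.045)&(W[...,2]>.017)&(W[...,2]<.028);q=W[m]
print(m.sum(),q.mean(0),cv2.minEnclosingCircle(q[:,:2].astype(np.float32)),cv2.minAreaRect(q[:,:2].astype(np.float32)))
m=(W[...,2]<.01)&(W[...,2]>-.02)&(np.hypot(W[...,0]-.5475,W[...,1]-.2855)<.08);print('desk',np.median(W[m][:,2]))
E
```

```text
[0.54797551 0.2833429  0.13979486] [-1.79892365e+02  1.16054779e-01  8.98912226e+01] [-0.62543885  0.80840532  0.13211139  1.68507635 -0.15453158  0.66094512
 -0.41321025]
4700 [0.54804307 0.28781641 0.01991275] ((0.5479466915130615, 0.28649723529815674), 0.0316745862364769) ((0.5478841066360474, 0.286462664604187), (0.06230740249156952, 0.06155373528599739), 43.56269073486328)
desk -0.0009839661884334105
```

Emit:
{"op": "step_arm", "data": {"motion": [{"wx": 0, "wy": 0, "wz": 0, "dx": 0.04, "dy": 0, "dz": 0.4, "claw": 88}, {"wx": 0, "wy": 0, "wz": 0, "dx": 0.04, "dy": 0, "dz": 0.8, "claw": 88}, {"wx": 0, "wy": 0, "wz": 0, "dx": 0.04, "dy": 0, "dz": 1, "claw": 88}, {"wx": 0, "wy": 0, "wz": 0, "dx": 0.04, "dy": 0, "dz": 1, "claw": 88}, {"wx": 0, "wy": 0, "wz": 0, "dx": 0.04, "dy": 0, "dz": 1, "claw": 88}, {"wx": 0, "wy": 0, "wz": 0, "dx": 0.04, "dy": 0, "dz": 1, "claw": 88}]}}

```text
clock: 9.8
tool_pos: [0.5496, 0.2884, 0.0622]
eef_rot: [0.707, 0.707, 0.002, 0.001]
contact_force: [-0.3, 0.1, 0.0]
opening: 0.999
finger_force: 0.0
```

Emit:
{"op": "step_arm", "data": {"motion": [{"wx": 0, "wy": 0, "wz": 0, "dx": 0, "dy": 0, "dz": 0.2, "claw": 88}, {"wx": 0, "wy": 0, "wz": 0, "dx": 0, "dy": 0, "dz": 0.4, "claw": 88}, {"wx": 0, "wy": 0, "wz": 0, "dx": 0, "dy": 0, "dz": 0.6, "claw": 88}, {"wx": 0, "wy": 0, "wz": 0, "dx": 0, "dy": 0, "dz": 0.66, "claw": 88}, {"wx": 0, "wy": 0, "wz": 0, "dx": 0, "dy": 0, "dz": 0.66, "claw": 88}, {"wx": 0, "wy": 0, "wz": 0, "dx": 0, "dy": 0, "dz": 0.66, "claw": 88}]}}

```text
clock: 10.4
tool_pos: [0.5483, 0.2881, 0.0074]
eef_rot: [0.707, 0.707, -0.0, 0.0]
contact_force: [-0.3, 0.5, 0.2]
opening: 0.996
finger_force: 0.0
```

Emit:
{"op": "step_arm", "data": {"motion": [{"wx": 0, "wy": 0, "wz": 0, "dx": -0.02, "dy": 0, "dz": 0.04, "claw": 88}, {"wx": 0, "wy": 0, "wz": 0, "dx": -0.02, "dy": 0, "dz": 0.04, "claw": 88}, {"wx": 0, "wy": 0, "wz": 0, "dx": -0.02, "dy": 0, "dz": 0.04, "claw": 55}, {"wx": 0, "wy": 0, "wz": 0, "dx": -0.02, "dy": 0, "dz": 0.04, "claw": 50}, {"wx": 0, "wy": 0, "wz": 0, "dx": -0.02, "dy": 0, "dz": 0.04, "claw": 50}, {"wx": 0, "wy": 0, "wz": 0, "dx": -0.02, "dy": 0, "dz": 0.04, "claw": 50}, {"wx": 0, "wy": 0, "wz": 0, "dx": -0.02, "dy": 0, "dz": 0.04, "claw": 50}], "force": 35}}

```text
clock: 11.1
tool_pos: [0.5482, 0.2866, 0.0045]
eef_rot: [0.707, 0.707, 0.0, -0.0]
contact_force: [-0.9, -0.1, 1.3]
opening: 0.709
finger_force: 35.0
```

Emit:
{"op": "step_arm", "data": {"motion": [{"wx": 0, "wy": 0, "wz": 0, "dx": 0, "dy": 0, "dz": 0, "claw": 50}, {"wx": 0, "wy": 0, "wz": 0, "dx": 0, "dy": 0, "dz": 0, "claw": 50}]}}

```text
clock: 11.3
tool_pos: [0.5482, 0.2866, 0.0045]
eef_rot: [0.707, 0.707, 0.0, -0.0]
contact_force: [-1.6, -1.2, 2.4]
opening: 0.705
finger_force: 35.0
```

Emit:
{"op": "step_arm", "data": {"motion": [{"wx": 0, "wy": 0, "wz": 0, "dx": 0, "dy": 0, "dz": -0.3, "claw": 50}, {"wx": 0, "wy": 0, "wz": 0, "dx": 0, "dy": 0, "dz": -0.8, "claw": 50}, {"wx": 0, "wy": 0, "wz": 0, "dx": 0, "dy": 0, "dz": -1, "claw": 50}]}}

```text
clock: 11.6
tool_pos: [0.5498, 0.287, 0.087]
eef_rot: [0.707, 0.707, 0.002, 0.001]
contact_force: [0.1, -0.1, -0.5]
opening: 0.713
finger_force: 35.0
```

Emit:
{"op": "step_arm", "data": {"motion": [{"wx": 0, "wy": 0, "wz": 0, "dx": 0, "dy": 0, "dz": -0.5, "claw": 50}, {"wx": 0, "wy": 0, "wz": 0, "dx": -0.4, "dy": 0, "dz": -1, "claw": 50}, {"wx": 0, "wy": 0, "wz": 0, "dx": -0.88, "dy": 0, "dz": -1, "claw": 50}]}}

```text
clock: 11.9
tool_pos: [0.5511, 0.219, 0.1687]
eef_rot: [0.706, 0.708, 0.005, 0.001]
contact_force: [1.1, -0.7, -1.0]
opening: 0.708
finger_force: 35.0
```

Emit:
{"op": "step_arm", "data": {"motion": [{"wx": 0, "wy": 0, "wz": 0, "dx": -0.5, "dy": -0.25, "dz": 0, "claw": 50}, {"wx": 0, "wy": 0, "wz": 0, "dx": -1, "dy": -0.49, "dz": 0, "claw": 50}]}}

```text
clock: 12.1
tool_pos: [0.5086, 0.1345, 0.1644]
eef_rot: [0.707, 0.707, 0.0, 0.0]
contact_force: [0.9, -0.7, -1.3]
opening: 0.708
finger_force: 35.0
```

Emit:
{"op": "step_arm", "data": {"motion": [{"wx": 0, "wy": 0, "wz": 0, "dx": -0.5, "dy": 0, "dz": 0, "claw": 50}, {"wx": 0, "wy": 0, "wz": 0, "dx": -1, "dy": 0, "dz": 0, "claw": 50}]}}

```text
clock: 12.3
tool_pos: [0.508, 0.0548, 0.1641]
eef_rot: [0.707, 0.707, -0.0, -0.0]
contact_force: [0.7, -0.1, -1.4]
opening: 0.707
finger_force: 35.0
```

Emit:
{"op": "step_arm", "data": {"motion": [{"wx": 0, "wy": 0, "wz": 0, "dx": -0.5, "dy": 0, "dz": 0, "claw": 50}, {"wx": 0, "wy": 0, "wz": 0, "dx": -1, "dy": 0, "dz": 0, "claw": 50}]}}

```text
clock: 12.5
tool_pos: [0.5086, -0.0255, 0.164]
eef_rot: [0.707, 0.707, -0.0, -0.0]
contact_force: [1.3, -0.7, -0.6]
opening: 0.705
finger_force: 35.0
```

Emit:
{"op": "step_arm", "data": {"motion": [{"wx": 0, "wy": 0, "wz": 0, "dx": -0.5, "dy": 0, "dz": 0, "claw": 50}, {"wx": 0, "wy": 0, "wz": 0, "dx": -1, "dy": 0, "dz": 0, "claw": 50}, {"wx": 0, "wy": 0, "wz": 0, "dx": -1, "dy": 0, "dz": 0, "claw": 50}, {"wx": 0, "wy": 0, "wz": 0, "dx": -1, "dy": 0, "dz": 0, "claw": 50}, {"wx": 0, "wy": 0, "wz": 0, "dx": -1, "dy": 0, "dz": 0, "claw": 50}]}}

```text
clock: 13.0
tool_pos: [0.5089, -0.1023, 0.164]
eef_rot: [0.707, 0.708, 0.0, -0.001]
contact_force: [-0.1, 0.5, -1.0]
opening: 0.71
finger_force: 35.0
```

```bash
python3 - <<'E'
from h import *
snap('wrist','w6');p,r,s=tool();print(p,r.as_euler('xyz',True),s['q'],s['contact_force'],s['opening'])
W,im=cloud('wrist')
m=(np.hypot(W[...,0]-p[0],W[...,1]-p[1])<.04)&(abs(W[...,2]-p[2]-.015)<.006);q=W[m]
t=W[(np.hypot(W[...,0]-p[0],W[...,1]-p[1])<.022)&(abs(W[...,2]-p[2]-.0165)<.006)]
A=np.c_[t[:,:2]-p[:2],np.ones(len(t))];print('plane',np.linalg.lstsq(A,t[:,2]-p[2],rcond=None)[0])
print(m.sum(),cv2.minEnclosingCircle(q[:,:2].astype(np.float32)),cv2.minAreaRect(q[:,:2].astype(np.float32)))
m=(np.hypot(W[...,0]-.5087,W[...,1]+.1042)<.05)&(abs(W[...,2]-.092)<.008);q=W[m];print('shoulder',m.sum())
E
```

```text
[ 0.50893449 -0.10201565  0.16407503] [-1.79979465e+02 -7.19580572e-02  9.01346314e+01] [ 0.09250324  0.66556338  0.02802225  1.96330687 -0.03766892  0.51371931
  0.14971633] [-0.22659141 -0.06109047 -1.5585878 ] 0.7117166875362018
plane [0.00029321 0.00238518 0.01516302]
15046 ((0.5091164708137512, -0.09261226654052734), 0.03885379061102867) ((0.5114499926567078, -0.09989351034164429), (0.0677565410733223, 0.06137899309396744), 35.241783142089844)
shoulder 3086
```

```bash
python3 - <<'E'
from h import *
W,im=cloud('wrist')
for a in(-.012,-.006,0,.006,.012):
    t=W[(abs(W[...,0]-.509-a)<.002)&(W[...,2]>.174)&(W[...,2]<.184)&(abs(W[...,1]+.102)<.045)]
    h=np.sqrt(.0315**2-a*a); print(a,len(t),t[:,1].min()+h,t[:,1].max()-h,t[:,2].mean())
E
```

```text
-0.012 1023 -0.0950313966471846 -0.10243490538247038 0.17928944825472648
-0.006 1068 -0.09435577048737141 -0.10200391080822306 0.17921532916744276
0 1057 -0.09336775342621657 -0.10226595472416485 0.17923226413712925
0.006 1090 -0.09397565718390706 -0.10126832368386433 0.1791737098861369
0.012 1051 -0.09535201531991866 -0.10106317654375585 0.17921910058662513
```

Emit:
{"op": "step_arm", "data": {"motion": [{"wx": 0, "wy": 0, "wz": 0, "dx": -0.027, "dy": -0.002, "dz": 0.2, "claw": 50}, {"wx": 0, "wy": 0, "wz": 0, "dx": -0.027, "dy": -0.002, "dz": 0.4, "claw": 50}, {"wx": 0, "wy": 0, "wz": 0, "dx": -0.027, "dy": -0.002, "dz": 0.5, "claw": 50}, {"wx": 0, "wy": 0, "wz": 0, "dx": -0.027, "dy": -0.002, "dz": 0.5, "claw": 50}, {"wx": 0, "wy": 0, "wz": 0, "dx": -0.027, "dy": -0.002, "dz": 0.5, "claw": 50}, {"wx": 0, "wy": 0, "wz": 0, "dx": -0.027, "dy": -0.002, "dz": 0.5, "claw": 50}]}}

```text
clock: 13.65
tool_pos: [0.5092, -0.1058, 0.1249]
eef_rot: [0.707, 0.707, 0.0, 0.0]
contact_force: [0.1, 0.8, -0.9]
opening: 0.71
finger_force: 35.0
```

Emit:
{"op": "step_arm", "data": {"motion": [{"wx": 0, "wy": 0, "wz": 0, "dx": 0, "dy": 0, "dz": 0.02, "claw": 50}, {"wx": 0, "wy": 0, "wz": 0, "dx": 0, "dy": 0, "dz": 0.04, "claw": 50}, {"wx": 0, "wy": 0, "wz": 0, "dx": 0, "dy": 0, "dz": 0.05, "claw": 50}, {"wx": 0, "wy": 0, "wz": 0, "dx": 0, "dy": 0, "dz": 0.05, "claw": 50}]}}

```text
clock: 14.05
tool_pos: [0.5086, -0.1061, 0.1202]
eef_rot: [0.707, 0.707, -0.0, -0.0]
contact_force: [1.1, -0.2, -0.2]
opening: 0.711
finger_force: 35.0
```

Emit:
{"op": "step_arm", "data": {"motion": [{"wx": 0, "wy": 0, "wz": 0, "dx": 0.022, "dy": 0, "dz": 0, "claw": 50}, {"wx": 0, "wy": 0, "wz": 0, "dx": 0.022, "dy": 0, "dz": 0.02, "claw": 50}, {"wx": 0, "wy": 0, "wz": 0, "dx": 0.022, "dy": 0, "dz": 0.03, "claw": 50}, {"wx": 0, "wy": 0, "wz": 0, "dx": 0.022, "dy": 0, "dz": 0.03, "claw": 50}]}}

```text
clock: 14.45
tool_pos: [0.5086, -0.1043, 0.1177]
eef_rot: [0.707, 0.707, -0.0, -0.0]
contact_force: [-0.5, -0.4, -1.1]
opening: 0.709
finger_force: 35.0
```

Emit:
{"op": "step_arm", "data": {"motion": [{"wx": 0, "wy": 0, "wz": 0, "dx": 0, "dy": 0, "dz": 0.02, "claw": 50}, {"wx": 0, "wy": 0, "wz": 0, "dx": 0, "dy": 0, "dz": 0.02, "claw": 50}, {"wx": 0, "wy": 0, "wz": 0, "dx": 0, "dy": 0, "dz": 0.02, "claw": 50}]}}

```text
clock: 14.75
tool_pos: [0.5087, -0.1043, 0.1169]
eef_rot: [0.707, 0.707, 0.0, 0.0]
contact_force: [-1.1, 0.5, 6.1]
opening: 0.71
finger_force: 35.0
```

Emit:
{"op": "step_arm", "data": {"motion": [{"wx": 0, "wy": 0, "wz": 0, "dx": 0, "dy": 0, "dz": 0.015, "claw": 50}, {"wx": 0, "wy": 0, "wz": 0, "dx": 0, "dy": 0, "dz": 0.015, "claw": 50}, {"wx": 0, "wy": 0, "wz": 0, "dx": 0, "dy": 0, "dz": 0.015, "claw": 50}]}}

```text
clock: 15.05
tool_pos: [0.5087, -0.1044, 0.1166]
eef_rot: [0.707, 0.707, 0.0, 0.0]
contact_force: [-2.7, -0.5, 14.6]
opening: 0.712
finger_force: 35.0
```

Emit:
{"op": "step_arm", "data": {"motion": [{"wx": 0, "wy": 0, "wz": -0.02, "dx": 0, "dy": 0, "dz": -0.01, "claw": 50}, {"wx": 0, "wy": 0, "wz": -0.05, "dx": 0, "dy": 0, "dz": -0.01, "claw": 50}, {"wx": 0, "wy": 0, "wz": -0.05, "dx": 0, "dy": 0, "dz": -0.01, "claw": 50}]}}

```text
clock: 15.35
tool_pos: [0.5085, -0.1042, 0.1162]
eef_rot: [0.649, 0.761, 0.0, -0.0]
contact_force: [-1.1, 0.4, 3.6]
opening: 0.708
finger_force: 35.0
```

Emit:
{"op": "step_arm", "data": {"motion": [{"wx": 0, "wy": 0, "wz": -0.025, "dx": 0, "dy": 0, "dz": 0, "claw": 50}, {"wx": 0, "wy": 0, "wz": -0.05, "dx": 0, "dy": 0, "dz": 0, "claw": 50}, {"wx": 0, "wy": 0, "wz": -0.05, "dx": 0, "dy": 0, "dz": 0, "claw": 50}]}}

```text
clock: 15.65
tool_pos: [0.5086, -0.1044, 0.1157]
eef_rot: [0.589, 0.808, 0.0, -0.0]
contact_force: [-0.8, 0.5, -0.4]
opening: 0.708
finger_force: 35.0
```

Emit:
{"op": "step_arm", "data": {"motion": [{"wx": 0, "wy": 0, "wz": 0, "dx": 0, "dy": 0, "dz": 0.01, "claw": 50}, {"wx": 0, "wy": 0, "wz": 0, "dx": 0, "dy": 0, "dz": 0.015, "claw": 50}, {"wx": 0, "wy": 0, "wz": 0, "dx": 0, "dy": 0, "dz": 0.015, "claw": 50}]}}

```text
clock: 15.95
tool_pos: [0.5086, -0.1044, 0.1154]
eef_rot: [0.589, 0.808, -0.0, 0.0]
contact_force: [-2.4, 1.6, 8.6]
opening: 0.706
finger_force: 35.0
```

Emit:
{"op": "step_arm", "data": {"motion": [{"wx": 0, "wy": 0, "wz": -0.025, "dx": 0, "dy": 0, "dz": -0.003, "claw": 50}, {"wx": 0, "wy": 0, "wz": -0.05, "dx": 0, "dy": 0, "dz": -0.003, "claw": 50}, {"wx": 0, "wy": 0, "wz": -0.05, "dx": 0, "dy": 0, "dz": -0.003, "claw": 50}]}}

```text
clock: 16.25
tool_pos: [0.5086, -0.1042, 0.1154]
eef_rot: [0.523, 0.852, 0.0, -0.0]
contact_force: [-3.0, 0.5, 7.1]
opening: 0.712
finger_force: 35.0
```

Emit:
{"op": "step_arm", "data": {"motion": [{"wx": 0, "wy": 0, "wz": -0.025, "dx": 0, "dy": 0, "dz": 0, "claw": 50}, {"wx": 0, "wy": 0, "wz": -0.04, "dx": 0, "dy": 0, "dz": 0, "claw": 50}, {"wx": 0, "wy": 0, "wz": -0.04, "dx": 0, "dy": 0, "dz": 0, "claw": 50}]}}

```text
clock: 16.55
tool_pos: [0.5086, -0.1042, 0.1154]
eef_rot: [0.469, 0.883, 0.0, -0.0]
contact_force: [-2.3, 1.2, 7.8]
opening: 0.709
finger_force: 35.0
```

Emit:
{"op": "step_arm", "data": {"motion": [{"wx": 0, "wy": 0, "wz": -0.025, "dx": 0, "dy": 0, "dz": 0, "claw": 50}, {"wx": 0, "wy": 0, "wz": -0.045, "dx": 0, "dy": 0, "dz": 0, "claw": 50}, {"wx": 0, "wy": 0, "wz": -0.045, "dx": 0, "dy": 0, "dz": 0, "claw": 50}]}}

```text
clock: 16.85
tool_pos: [0.5086, -0.1042, 0.1154]
eef_rot: [0.405, 0.914, 0.0, -0.0]
contact_force: [-2.5, 1.3, 7.2]
opening: 0.71
finger_force: 35.0
```

Emit:
{"op": "step_arm", "data": {"motion": [{"wx": 0, "wy": 0, "wz": -0.025, "dx": 0, "dy": 0, "dz": 0, "claw": 50}, {"wx": 0, "wy": 0, "wz": -0.045, "dx": 0, "dy": 0, "dz": 0, "claw": 50}, {"wx": 0, "wy": 0, "wz": -0.045, "dx": 0, "dy": 0, "dz": 0, "claw": 50}]}}

```text
clock: 17.15
tool_pos: [0.5086, -0.1043, 0.1154]
eef_rot: [0.34, 0.941, 0.0, 0.0]
contact_force: [-2.0, 0.5, 6.6]
opening: 0.711
finger_force: 35.0
```

Emit:
{"op": "step_arm", "data": {"motion": [{"wx": 0, "wy": 0, "wz": -0.025, "dx": 0, "dy": 0, "dz": 0, "claw": 50}, {"wx": 0, "wy": 0, "wz": -0.045, "dx": 0, "dy": 0, "dz": 0, "claw": 50}, {"wx": 0, "wy": 0, "wz": -0.045, "dx": 0, "dy": 0, "dz": 0, "claw": 50}]}}

```text
clock: 17.45
tool_pos: [0.5086, -0.1043, 0.1152]
eef_rot: [0.272, 0.962, 0.0, -0.0]
contact_force: [-2.0, -0.2, 4.3]
opening: 0.712
finger_force: 35.0
```

Emit:
{"op": "step_arm", "data": {"motion": [{"wx": 0, "wy": 0, "wz": -0.025, "dx": 0, "dy": 0, "dz": 0, "claw": 50}, {"wx": 0, "wy": 0, "wz": -0.045, "dx": 0, "dy": 0, "dz": 0, "claw": 50}, {"wx": 0, "wy": 0, "wz": -0.045, "dx": 0, "dy": 0, "dz": 0, "claw": 50}]}}

```text
clock: 17.75
tool_pos: [0.5085, -0.1045, 0.1147]
eef_rot: [0.204, 0.979, 0.0, -0.0]
contact_force: [-1.1, -0.7, -0.4]
opening: 0.705
finger_force: 35.0
```

```bash
python3 - <<'E'
from h import *
p,r,s=tool();print(p,r.as_euler('xyz',True),s['q'],s['contact_force'],s['moment'])
E
```

```text
[ 0.5084538  -0.10445004  0.11465644] [-1.79998018e+02 -4.02917123e-02  1.56444212e+02] [ 0.27158209  0.75764806 -0.25924702  1.98687177  0.41758208  0.44884051
  0.86052323] [-1.11326232 -0.6604175  -0.35046347] [-0.05491715  0.17104615  0.04268595]
```

Force has vanished at about 66° back; the lid has probably reached the starts. Pushing down gently.

Emit:
{"op": "step_arm", "data": {"motion": [{"wx": 0, "wy": 0, "wz": 0, "dx": 0, "dy": 0, "dz": 0.01, "claw": 50}, {"wx": 0, "wy": 0, "wz": 0, "dx": 0, "dy": 0, "dz": 0.02, "claw": 50}, {"wx": 0, "wy": 0, "wz": 0, "dx": 0, "dy": 0, "dz": 0.02, "claw": 50}]}}

```text
clock: 18.05
tool_pos: [0.5085, -0.1043, 0.1131]
eef_rot: [0.203, 0.979, -0.0, -0.0]
contact_force: [-1.0, 0.1, -0.3]
opening: 0.712
finger_force: 35.0
```

Emit:
{"op": "step_arm", "data": {"motion": [{"wx": 0, "wy": 0, "wz": 0, "dx": 0, "dy": 0, "dz": 0.015, "claw": 50}, {"wx": 0, "wy": 0, "wz": 0, "dx": 0, "dy": 0, "dz": 0.03, "claw": 50}, {"wx": 0, "wy": 0, "wz": 0, "dx": 0, "dy": 0, "dz": 0.03, "claw": 50}]}}

```text
clock: 18.35
tool_pos: [0.5084, -0.1043, 0.1107]
eef_rot: [0.203, 0.979, -0.0, -0.0]
contact_force: [-0.6, -0.0, 0.6]
opening: 0.707
finger_force: 35.0
```

Emit:
{"op": "step_arm", "data": {"motion": [{"wx": 0, "wy": 0, "wz": 0, "dx": 0, "dy": 0, "dz": 0.01, "claw": 50}, {"wx": 0, "wy": 0, "wz": 0, "dx": 0, "dy": 0, "dz": 0.015, "claw": 50}, {"wx": 0, "wy": 0, "wz": 0, "dx": 0, "dy": 0, "dz": 0.015, "claw": 50}]}}

```text
clock: 18.65
tool_pos: [0.5085, -0.1043, 0.1097]
eef_rot: [0.203, 0.979, -0.0, -0.0]
contact_force: [-2.1, 0.6, -0.3]
opening: 0.709
finger_force: 35.0
```

Emit:
{"op": "step_arm", "data": {"motion": [{"wx": 0, "wy": 0, "wz": 0, "dx": 0, "dy": 0, "dz": 0.007, "claw": 50}, {"wx": 0, "wy": 0, "wz": 0, "dx": 0, "dy": 0, "dz": 0.007, "claw": 50}, {"wx": 0, "wy": 0, "wz": 0, "dx": 0, "dy": 0, "dz": 0.007, "claw": 50}]}}

```text
clock: 18.95
tool_pos: [0.5085, -0.1043, 0.1095]
eef_rot: [0.203, 0.979, -0.0, -0.0]
contact_force: [-3.4, 1.1, 5.7]
opening: 0.708
finger_force: 35.0
```

Emit:
{"op": "step_arm", "data": {"motion": [{"wx": 0, "wy": 0, "wz": 0.03, "dx": 0, "dy": 0, "dz": 0.005, "claw": 50}, {"wx": 0, "wy": 0, "wz": 0.06, "dx": 0, "dy": 0, "dz": 0.01, "claw": 50}, {"wx": 0, "wy": 0, "wz": 0.09, "dx": 0, "dy": 0, "dz": 0.016, "claw": 50}, {"wx": 0, "wy": 0, "wz": 0.12, "dx": 0, "dy": 0, "dz": 0.021, "claw": 50}, {"wx": 0, "wy": 0, "wz": 0.12, "dx": 0, "dy": 0, "dz": 0.021, "claw": 50}], "force": 50}}

```text
clock: 19.45
tool_pos: [0.5083, -0.1045, 0.1077]
eef_rot: [0.384, 0.923, -0.0, -0.0]
contact_force: [-3.1, 0.7, 5.8]
opening: 0.705
finger_force: 50.0
```

```bash
python3 - <<'E'
from h import *
p,r,s=tool();print(p,r.as_euler('xyz',True),s['contact_force'],s['moment'])
E
```

```text
[ 0.50825339 -0.10447849  0.10770669] [-1.79941777e+02 -1.07921752e-02  1.34843347e+02] [-3.10260191  0.65962152  5.8039908 ] [-0.10480921  0.7836794  -0.10716664]
```

Sinking as it should. Continuing.

Emit:
{"op": "step_arm", "data": {"motion": [{"wx": 0, "wy": 0, "wz": 0.03, "dx": 0, "dy": 0, "dz": 0.005, "claw": 50}, {"wx": 0, "wy": 0, "wz": 0.06, "dx": 0, "dy": 0, "dz": 0.01, "claw": 50}, {"wx": 0, "wy": 0, "wz": 0.09, "dx": 0, "dy": 0, "dz": 0.016, "claw": 50}, {"wx": 0, "wy": 0, "wz": 0.12, "dx": 0, "dy": 0, "dz": 0.021, "claw": 50}, {"wx": 0, "wy": 0, "wz": 0.12, "dx": 0, "dy": 0, "dz": 0.021, "claw": 50}]}}

```text
clock: 19.95
tool_pos: [0.5083, -0.1045, 0.106]
eef_rot: [0.55, 0.835, -0.0, -0.0]
contact_force: [-4.2, 0.3, 5.6]
opening: 0.702
finger_force: 50.0
```

Emit:
{"op": "step_arm", "data": {"motion": [{"wx": 0, "wy": 0, "wz": 0.03, "dx": 0, "dy": 0, "dz": 0.005, "claw": 50}, {"wx": 0, "wy": 0, "wz": 0.06, "dx": 0, "dy": 0, "dz": 0.01, "claw": 50}, {"wx": 0, "wy": 0, "wz": 0.08, "dx": 0, "dy": 0, "dz": 0.014, "claw": 50}, {"wx": 0, "wy": 0, "wz": 0.08, "dx": 0, "dy": 0, "dz": 0.014, "claw": 50}]}}

```text
clock: 20.35
tool_pos: [0.5085, -0.1046, 0.1054]
eef_rot: [0.65, 0.76, -0.0, 0.0]
contact_force: [-3.7, -0.4, 8.9]
opening: 0.707
finger_force: 50.0
```

```bash
python3 - <<'E'
from h import *
p,r,s=tool();print(p,r.as_euler('xyz',True),s['contact_force'],s['moment'])
E
```

```text
[ 0.50853217 -0.10457675  0.10541267] [-1.79994681e+02  3.17478481e-02  9.88925840e+01] [-3.67377264 -0.40631632  8.90160525] [ 0.02062579  0.87320906 -0.10996427]
```

Emit:
{"op": "step_arm", "data": {"motion": [{"wx": 0, "wy": 0, "wz": 0.025, "dx": 0, "dy": 0, "dz": 0.003, "claw": 50}, {"wx": 0, "wy": 0, "wz": 0.045, "dx": 0, "dy": 0, "dz": 0.006, "claw": 50}, {"wx": 0, "wy": 0, "wz": 0.045, "dx": 0, "dy": 0, "dz": 0.006, "claw": 50}]}}

```text
clock: 20.65
tool_pos: [0.5086, -0.1046, 0.1054]
eef_rot: [0.702, 0.712, -0.0, 0.0]
contact_force: [-5.0, -0.5, 14.4]
opening: 0.705
finger_force: 50.0
```

```bash
python3 - <<'E'
from h import *
p,r,s=tool();print(p,r.as_euler('xyz',True),s['contact_force'],s['moment'])
E
```

```text
[ 0.50856259 -0.10459829  0.10536411] [1.79982743e+02 3.14392652e-02 9.08044982e+01] [-5.01008134 -0.53209332 14.40400026] [ 0.04424435  1.09266012 -0.10708177]
```

Emit:
{"op": "step_arm", "data": {"motion": [{"wx": 0, "wy": 0, "wz": 0.02, "dx": 0, "dy": 0, "dz": -0.005, "claw": 50}, {"wx": 0, "wy": 0, "wz": 0.04, "dx": 0, "dy": 0, "dz": -0.005, "claw": 50}, {"wx": 0, "wy": 0, "wz": 0.04, "dx": 0, "dy": 0, "dz": -0.005, "claw": 50}]}}

```text
clock: 20.95
tool_pos: [0.5083, -0.1044, 0.1053]
eef_rot: [0.745, 0.667, -0.0, -0.0]
contact_force: [-4.6, 0.4, 9.7]
opening: 0.708
finger_force: 50.0
```

```bash
python3 - <<'E'
from h import *
p,r,s=tool();print(p,r.as_euler('xyz',True),s['contact_force'],s['moment'])
snap('wrist','w7'); W,im=cloud('wrist')
t=W[(np.hypot(W[...,0]-.5087,W[...,1]+.1042)<.022)&(abs(W[...,2]-.122)<.012)]
A=np.c_[t[:,:2]-p[:2],np.ones(len(t))];print('plane',np.linalg.lstsq(A,t[:,2],rcond=None)[0])
cv2.imwrite('pics/c7.png',cv2.resize(im[150:390,200:440],(600,600),interpolation=2)[...,::-1])
E
```

```text
[ 0.50828926 -0.10437584  0.10531315] [-1.79974791e+02  2.13674930e-02  8.36773038e+01] [-4.63596165  0.41390514  9.68671385] [-0.02862405  1.03313384  0.10432544]
plane [-0.0012852  -0.00201778  0.12056616]
```

View pics/c7.png

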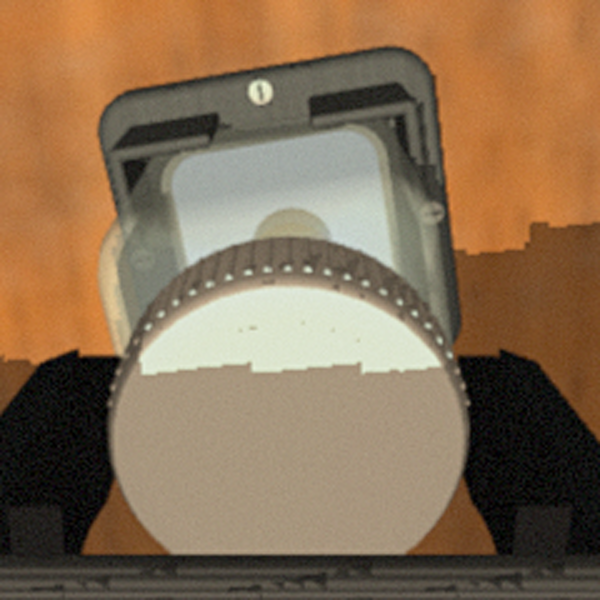

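The crop shows the lid sitting level and centred on the neck. The torque has begun to rise, so I'm tightening on.

Emit:
{"op": "step_arm", "data": {"motion": [{"wx": 0, "wy": 0, "wz": 0.025, "dx": 0, "dy": 0, "dz": 0, "claw": 50}, {"wx": 0, "wy": 0, "wz": 0.025, "dx": 0, "dy": 0, "dz": 0, "claw": 50}, {"wx": 0, "wy": 0, "wz": 0.025, "dx": 0, "dy": 0, "dz": 0, "claw": 50}]}}

```text
clock: 21.3
tool_pos: [0.5078, -0.1044, 0.1052]
eef_rot: [0.769, 0.639, -0.001, -0.0]
contact_force: [-4.9, 0.4, 10.0]
opening: 0.704
finger_force: 50.0
```

```bash
python3 - <<'E'
from h import *
p,r,s=tool();print(p,r.as_euler('xyz',True),s['contact_force'],s['moment'],s['q'])
E
```

```text
[ 0.50784659 -0.10444469  0.10519891] [-1.79926881e+02  4.84644338e-02  7.94250976e+01] [-4.85686285  0.35288155 10.00544363] [-0.24493296  1.14287486  0.83977244] [ 0.0757386   0.77010585  0.06231011  2.00306082 -0.11712859  0.37305322
  0.04512338]
```

Emit:
{"op": "step_arm", "data": {"motion": [{"wx": 0, "wy": 0, "wz": 0.025, "dx": 0, "dy": 0, "dz": -0.003, "claw": 50}, {"wx": 0, "wy": 0, "wz": 0.025, "dx": 0, "dy": 0, "dz": -0.003, "claw": 50}, {"wx": 0, "wy": 0, "wz": 0.025, "dx": 0, "dy": 0, "dz": -0.003, "claw": 50}]}}

```text
clock: 21.6
tool_pos: [0.5077, -0.1048, 0.1052]
eef_rot: [0.793, 0.609, -0.001, -0.0]
contact_force: [-4.7, -2.4, 7.4]
opening: 0.708
finger_force: 50.0
```

```bash
python3 - <<'E'
from h import *
p,r,s=tool();print(p,r.as_euler('xyz',True),s['contact_force'],s['moment'])
E
```

```text
[ 0.50774657 -0.10482651  0.10521354] [-1.79925824e+02  9.35341670e-02  7.49994883e+01] [-4.70736032 -2.36138414  7.40327825] [-0.49059397  1.05949746  1.31388401]
```

Emit:
{"op": "step_arm", "data": {"motion": [{"wx": 0, "wy": 0, "wz": 0.0, "dx": 0, "dy": 0, "dz": 0, "claw": 50}, {"wx": 0, "wy": 0, "wz": 0.02, "dx": 0, "dy": 0, "dz": 0, "claw": 50}, {"wx": 0, "wy": 0, "wz": 0.025, "dx": 0, "dy": 0, "dz": 0, "claw": 50}, {"wx": 0, "wy": 0, "wz": 0.025, "dx": 0, "dy": 0, "dz": 0, "claw": 50}], "force": 60}}

```text
clock: 22.0
tool_pos: [0.5077, -0.105, 0.1052]
eef_rot: [0.815, 0.579, -0.001, 0.0]
contact_force: [-4.2, -3.1, 7.3]
opening: 0.706
finger_force: 60.0
```

```bash
python3 - <<'E'
from h import *
p,r,s=tool();print(p,r.as_euler('xyz',True),s['contact_force'],s['moment'])
E
```

```text
[ 0.50765932 -0.10499551  0.10520935] [-1.79934104e+02  1.50413698e-01  7.07780188e+01] [-4.20658442 -3.13982517  7.3028682 ] [-0.71072761  1.19193536  2.47747427]
```

Emit:
{"op": "step_arm", "data": {"motion": [{"wx": 0, "wy": 0, "wz": 0, "dx": 0, "dy": 0, "dz": 0, "claw": 88}, {"wx": 0, "wy": 0, "wz": 0, "dx": 0, "dy": 0, "dz": 0, "claw": 88}, {"wx": 0, "wy": 0, "wz": 0, "dx": 0, "dy": 0, "dz": 0, "claw": 88}, {"wx": 0, "wy": 0, "wz": 0, "dx": 0, "dy": 0, "dz": 0, "claw": 88}, {"wx": 0, "wy": 0, "wz": 0, "dx": 0, "dy": 0, "dz": -0.2, "claw": 88}, {"wx": 0, "wy": 0, "wz": 0, "dx": 0, "dy": 0, "dz": -0.6, "claw": 88}, {"wx": 0, "wy": 0, "wz": 0, "dx": 0, "dy": 0, "dz": -1, "claw": 88}, {"wx": 0, "wy": 0, "wz": 0, "dx": 0, "dy": 0, "dz": -1, "claw": 88}]}}

```text
clock: 22.8
tool_pos: [0.5114, -0.105, 0.1883]
eef_rot: [0.818, 0.575, 0.003, 0.003]
contact_force: [0.1, 0.6, 0.7]
opening: 1.001
finger_force: 0.0
```

```bash
python3 - <<'E'
from h import *
snap('wrist','w8');snap('scene','scene8');p,r,s=tool();print(p,s['contact_force'],s['opening'])
for n in('wrist','scene'):
    W,im=cloud(n)
    t=W[(np.hypot(W[...,0]-.5087,W[...,1]+.1042)<.022)&(abs(W[...,2]-.122)<.012)]
    A=np.c_[t[:,:2]-[.5087,-.1042],np.ones(len(t))];print(n,len(t),'plane',np.linalg.lstsq(A,t[:,2],rcond=None)[0])
a=np.load('wrist.npz')['im'];b=np.load('scene.npz')['im']
c=np.zeros((480,800,3),np.uint8);c[:,:480]=a[:,80:560];c[:320,480:]=cv2.resize(b[200:320,310:430],(320,320))
cv2.imwrite('pics/c8.png',c[...,::-1])
E
```

```text
[ 0.50920575 -0.1042481   0.18527537] [-0.25890836 -0.01560741 -0.35865343] 1.0006225623348928
wrist 3328 plane [-0.00133603  0.00084835  0.12053224]
scene 275 plane [0.00078897 0.01524837 0.12355357]
```

View pics/c8.png

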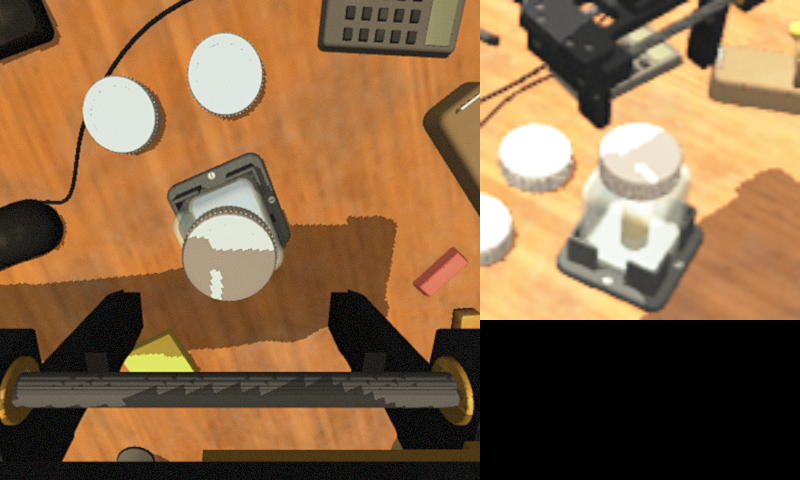

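The crop shows the lid at (229,253), level and screwed home on the jar with the glue stick inside. The gripper is clear and touching nothing, and the neighbouring objects in view have not moved.

```bash
python3 -c "
from h import *
print(workorder.finish_job())"
```

```text
the job is handed in; nothing more can be done
None
```

The glue stick is in the jar, the lid is screwed down tight (about 2.5 N·m at the stop), and the job was handed in at about 23 s of the 72 s allowed; no verdict was returned.

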